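# Push a carrier plate along a ledge to show its edge

## Task

The copper-coloured carrier plate lies askew on the raised inspection ledge. Without picking it up, push it gently so that it ends flat with its long side square against the dark fence and sticks out about 25 mm over the end of the ledge where the black loupe stands, so that its edge can be inspected. Leave the loupe, the tape roll, the caliper and the brush where they are.

Things in the scene. Friction and masses are not known exactly. Their poses are not given: they have to be found in the camera images.
- ledge: fixed grey block with flat aluminium top, 80 mm deep (x), 130 mm long (y); origin at the centre of its underside, top 50 mm above it. A dark fence, 8 mm thick, 10 mm high above the top, runs along the whole far side, inner face at x = +32 mm; front (x = -40 mm) and both ends (y = +-65 mm) are open. x points away from the robot (turned up to 0.12 rad), y to its left. A 6 mm dark base bar reaches 93 mm beyond each end.
- carrier_plate: loose copper-coloured flat plate with small squares, 50 mm (x) by 90 mm (y), 6 mm thick, 0.14 to 0.28 kg; origin at the centre of its underside. Starts on the ledge top, near mid-length, 8 to 14 mm off the fence, axes within 0.12 rad of the ledge's. Slides at 1 to 4 N. Against the fence its origin is at ledge x = +7 mm; sticking out 25 mm, at ledge y = +45 or -45 mm.
- loupe: black loupe, a dark cylinder 37 mm across and 40 mm high, loose on the base bar, its centre about 57 mm beyond one end of the ledge (either one): the end where the plate must stick out; origin at the centre of its underside, z up
- tape_roll: roll of dark tape, 58 mm across and 19 mm high, loose on the base bar, its centre about 57 mm beyond the other end of the ledge; origin at the centre of its underside
- caliper: digital caliper, 62 x 160 x 13 mm, lying loose on the worktop nearer the robot than the ledge; origin at the centre of its underside; bystander
- esd_brush: black flat brush, 22 x 121 x 9 mm, lying loose on the worktop to the left and front of the ledge; origin at the centre of its underside; bystander
Mind the look-alikes: they are no part of the job. There is more than one size of the carrier_plate; the job needs the larger.

How it is judged:
By the outcome, as a careful person would: the job done as asked, in the order asked, and still so for the second after the job is handed in, with the robot touching nothing.
It also fails if it takes over 38 s, if anything falls off the work surface, if the arm or the gripper's body presses on something with over 40 N, if the wrist force passes 120 N, or if a joint passes its speed limit or range.

## Robot

A 6-joint arm with a two-finger parallel gripper is mounted at the origin on a cart in front of the work surface, level with it; the furniture and walls round the work are solid. World frame = base frame: x ahead of the robot, y to its left, z up, the work surface at z = 0. Lengths are in mm, angles in rad, forces in N, time in s.
With the tool pointing down it reaches from about 425 to 950 mm from the base axis. Payload 14.7 kg.
Tool frame: the origin (TCP) lies midway between the tips of the shut fingers; the grasp point (between the pads) lies robot.grip_point_offset behind it (robot.grip_point_offset is the distance from the TCP to the grasp point, in mm); z points along the fingers, y is the line along which they close (so a half turn about z gives the same grasp; the last joint's range is limited). The gripper opens to 85 mm and grips with 20 to 120 N. Pads are 22 mm wide; open, the fingers measure 114 mm over their backs; the gripper's body (76 mm by 85 mm) begins 54 mm behind the grasp point. The pads swing forward as they close: fully open they stand 13 mm farther back than shut.
Start: joints at [-1.165, 0.48, 1.596, -0, 1.065, -0.047], TCP at [284.38, -584.483, 231.297] pointing down, gripper open.
Joint ranges: [-2.75, 2.75], [-0.82, 2.05], [0.23, 2.67], [-1.56, 4.7], [0.09, 2.69], [-2.92, 2.92]. Speed limits (rad/s): [1.89, 1.89, 2.39, 3.01, 3.01, 3.01].

## Interface

Orientations are given as [roll, pitch, yaw] about the fixed x, y, z axes, in that order (R = Rz(yaw) Ry(pitch) Rx(roll)).
In Python, from rig import robot gives the robot as it stands.
- The arm moves only by the shell command python3 -m crank 'ROWS' [OPENING] [FORCE]. ROWS is JSON, a list of rows, each an object with "xyz": the shift along the tool's x, y, z in m, a list of three; "turn": the turn about the tool's z in rad. In form: [{"xyz": [dx, dy, dz], "turn": turn}, ...]. A call has exactly 5 rows; each row is the pose to reach, as a shift and turn from the pose commanded when the call began, along the tool's axes at that moment; what a row does not reach only later rows make up. A row lasts 1/12 s, in which the tool goes at most 41.7 mm and 7.16 degrees, less where a joint would pass 70% of its speed; a pose out of reach is approached as far as the arm can. A call with a gripper value outside its range is refused whole. OPENING is the gripper command: -1 is fully open, 1 is shut, values between are in proportion, set as the call begins (- or left out, the last holds). The fingers move at their own pace and stop on an object; FORCE is the grip in N (left out, the last holds). Time passes only in rows, so rows that repeat a pose let the fingers close, or fill a call up. It gives the time, the measured TCP pose, the force, the opening and the grip force at its end, in the units of the state.
- robot.get_state(): the state, without advancing time (a new reading comes with each control period).
- robot.capture(name): name is "side" or "top" or "wrist"; returns a dict with "image" (480x640x3 uint8, blue, green, red), "fov_y" (degrees; the focal length in pixels is half the picture's height over the tangent of half this angle, whatever the lens; pixels are square), "cx", "cy" (the principal point, pixels), "D" ([k1, k2, p1, p2, k3] as OpenCV has them; the pictures are not rectified), "R" (3x3) and "t" (3): a world point X has camera coordinates R X + t. Camera axes: x right, y down, z forward; pixel columns grow to the right and rows downward; lengths in mm; the calibration is good to about 2 mm. A picture is of the moment at which its call begins. There is no depth.
- robot.finish_job(): hands the job in; it is judged then, once.
The state is a dict: "clock": time; "joint_positions": joint angles; "joint_velocities": joint speeds; "joint_torque": joint torques, N m; "tcp_pos": TCP position; "orientation": TCP orientation; "contact_force": force on the tool from outside, world axes, zero at the start; "moment": the same for the moment, N m; "opening": finger opening in mm; "grip_force": force on a finger pad.
Only numpy, scipy, OpenCV 4.12 (cv2) and the standard library are available. Lean on these libraries where they do the work, as an engineer would, in place of code of your own. Each camera call takes 0.05 s, during which the arm holds its last target. There are 200 camera calls.

## Working session

There is one attempt and no reset: what is moved stays moved. The work goes in short steps, Python scripts to look and compute and a shell command to move; the robot and the scene stay as the last step left them, time stands still between calls to the robot, and variables do not carry over. Pictures are saved under pics/ and viewed, at most 10 in all, crops included, and the job is handed in when it is done.

```bash
mkdir -p pics; ls; python3 - <<'E'
from rig import robot
import cv2,numpy as np,pickle
d={}
for n in("top","side"):
    c=robot.capture(n);d[n]=c;cv2.imwrite(f"pics/{n}0.png",c["image"])
    print(n,c["fov_y"],c["cx"],c["cy"],c["D"],np.round(c["R"],3).tolist(),np.round(c["t"],1).tolist())
pickle.dump(d,open("cap0.pkl","wb"))
print(robot.grip_point_offset,robot.get_state())
E
```

```text
pics
top 55.7372580978004 317.1565144254754 241.1161364774042 [-0.01413591  0.          0.          0.          0.        ] [[-0.02, -0.999, -0.029], [-0.987, 0.025, -0.161], [0.162, 0.026, -0.987]] [231.3, 587.6, 851.2]
side 51.32457235670948 325.5125085768614 238.5543225265868 [-0.03777789  0.          0.          0.          0.        ] [[1.0, 0.026, 0.016], [0.029, -0.633, -0.774], [-0.01, 0.774, -0.633]] [-587.4, 139.8, 943.6]
18.700000000000003 {'clock': 0.1, 'joint_positions': array([-1.16460880e+00,  4.80773379e-01,  1.59679586e+00, -2.47183532e-05,
        1.06507989e+00, -4.65871592e-02]), 'joint_velocities': array([ 0.00062054, -0.00152541, -0.00179732,  0.00083866,  0.00011386,
        0.00071428]), 'joint_torque': array([ 2.87503186e-03, -9.52259803e+01, -4.31039500e+01,  1.03767482e-05,
        5.22609218e-03, -3.60611295e-05]), 'tcp_pos': array([ 284.2297485 , -584.16932268,  230.73938834]), 'orientation': array([-3.14053632e+00, -2.76121698e-05,  4.52786652e-01]), 'contact_force': array([ 0.31961912, -0.47315701,  0.40157116]), 'moment': array([ 0.01161186,  0.01967392, -0.0192293 ]), 'grip_force': 0.0, 'opening': 85.15529551292617}
```

View pics/top0.png

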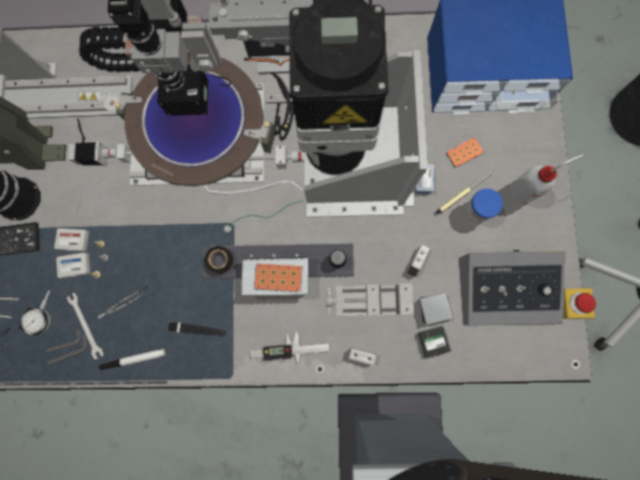

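View pics/side0.png

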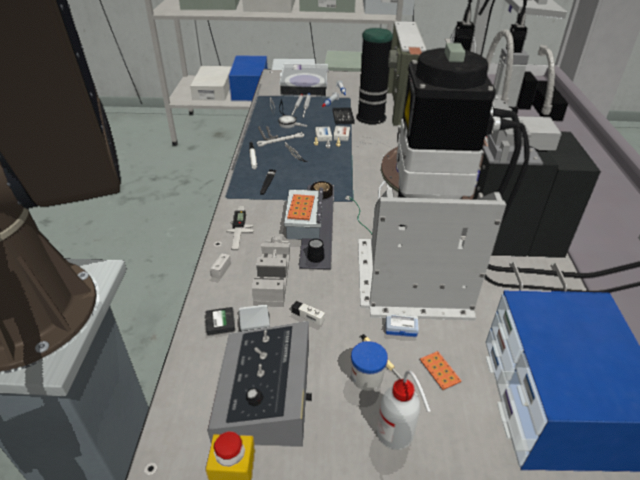

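The top view shows the large plate at about (280,277) on the ledge. The loupe is at (338,259), the robot's right (−y end), and the tape roll is at (218,259). The small look-alike plate lies at (465,152). Next I'll measure from both views.

```bash
cat > h.py <<'E'
import cv2,numpy as np
def K(c):
    f=240/np.tan(np.radians(c["fov_y"])/2); return np.array([[f,0,c["cx"]],[0,f,c["cy"]],[0,0,1.]])
def ray(c,p):
    u=cv2.undistortPoints(np.float64(p).reshape(-1,1,2),K(c),np.float64(c["D"])).reshape(-1,2)
    R=np.array(c["R"]);t=np.array(c["t"]).ravel()
    return -R.T@t, np.c_[u,np.ones(len(u))]@R
def plane(c,p,z):
    o,d=ray(c,p); return (o+d*((z-o[2])/d[:,2])[:,None])[:,:2]
def tri(c1,p1,c2,p2):
    o1,d1=ray(c1,p1);o2,d2=ray(c2,p2);out=[]
    for a,b in zip(d1,d2):
        s=np.linalg.lstsq(np.c_[a,-b],o2-o1,rcond=None)[0]; out.append((o1+a*s[0]+o2+b*s[1])/2)
    return np.array(out)
def proj(c,X):
    return cv2.projectPoints(np.float64(X).reshape(-1,1,3),cv2.Rodrigues(np.array(c["R"]))[0],np.float64(c["t"]).ravel(),K(c),np.float64(c["D"]))[0].reshape(-1,2)
def orange(c,amin=200):
    h=cv2.cvtColor(c["image"],cv2.COLOR_BGR2HSV)
    m=cv2.inRange(h,(3,90,90),(20,255,255)); m=cv2.morphologyEx(m,cv2.MORPH_CLOSE,np.ones((7,7)))
    cs=cv2.findContours(m,cv2.RETR_EXTERNAL,cv2.CHAIN_APPROX_NONE)[0]
    return sorted([k for k in cs if cv2.contourArea(k)>amin],key=cv2.contourArea,reverse=True)
E
python3 - <<'E'
from h import *;import pickle
d=pickle.load(open("cap0.pkl","rb"));T,S=d["top"],d["side"]
r={}
for n,c in d.items():
    for k in orange(c):
        q=cv2.minAreaRect(k);M=cv2.moments(k);print(n,M['m10']/M['m00'],M['m01']/M['m00'],q)
        w=plane(c,k.reshape(-1,2),56); print(cv2.minAreaRect(np.float32(w)))
cv2.imwrite("pics/cropT.png",cv2.resize(T["image"][230:310,195:365],None,fx=4,fy=4,interpolation=cv2.INTER_CUBIC))
print("ledge top corners guess z50",plane(T,[[243,294],[307,295],[309,262],[243,259]],50))
print("loupe/tape z~46/25",plane(T,[[338,257]],46),plane(T,[[218,259]],25))
E
```

```text
top 277.7617218755001 277.12562009921584 ((277.8000183105469, 277.0999755859375), (44.98618698120117, 24.7396297454834), 3.1798300743103027)
((522.6251831054688, 296.29437255859375), (88.28981018066406, 48.48429870605469), 85.7693099975586)
top 464.65814393939394 151.86837121212122 ((464.6594543457031, 151.85675048828125), (17.831722259521484, 32.49220275878906), 62.10273361206055)
((767.5978393554688, -84.78912353515625), (36.73367691040039, 66.84931945800781), 26.970531463623047)
side 440.17126823793484 370.05274971941634 ((439.9154052734375, 369.6769104003906), (42.88813400268555, 20.435449600219727), 52.12501525878906)
((772.6436767578125, -140.8982391357422), (37.267295837402344, 65.86541748046875), 26.889753341674805)
side 300.7473612529792 206.78787878787878 ((300.5, 206.49996948242188), (23.92930793762207, 24.849666595458984), 4.39870548248291)
((523.2454223632812, 292.4019775390625), (95.29386901855469, 49.19245910644531), 85.80821990966797)
ledge top corners guess z50 [[491.28024491 365.74141223]
 [486.65481035 240.00039521]
 [551.40646162 234.95961582]
 [560.49885991 366.14387906]]
loupe/tape z~46/25 [[560.49059975 177.3598361 ]] [[564.90742088 422.43962022]]
```

View pics/cropT.png

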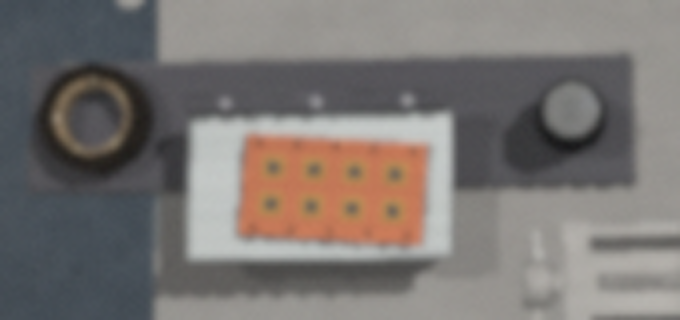

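```bash
python3 -m crank '[{"xyz":[0.029,-0.022,0],"turn":0.09},{"xyz":[0.057,-0.044,0],"turn":0.18},{"xyz":[0.085,-0.067,0],"turn":0.27},{"xyz":[0.114,-0.089,0],"turn":0.36},{"xyz":[0.142,-0.111,0],"turn":0.45}]' 1
python3 -m crank '[{"xyz":[0.016,-0.032,0],"turn":0},{"xyz":[0.031,-0.064,0],"turn":0},{"xyz":[0.047,-0.096,0],"turn":0},{"xyz":[0.063,-0.128,0],"turn":0},{"xyz":[0.078,-0.161,0],"turn":0}]'
python3 -m crank '[{"xyz":[0.016,-0.032,0],"turn":0},{"xyz":[0.031,-0.064,0],"turn":0},{"xyz":[0.047,-0.096,0],"turn":0},{"xyz":[0.063,-0.128,0],"turn":0},{"xyz":[0.078,-0.161,0],"turn":0}]'
python3 -m crank '[{"xyz":[-0.004,-0.04,0],"turn":0},{"xyz":[-0.008,-0.08,0],"turn":0},{"xyz":[-0.012,-0.12,0],"turn":0},{"xyz":[-0.016,-0.16,0],"turn":0},{"xyz":[-0.02,-0.2,0],"turn":0}]'
python3 -m crank '[{"xyz":[-0.004,-0.04,0],"turn":0},{"xyz":[-0.008,-0.08,0],"turn":0},{"xyz":[-0.012,-0.12,0],"turn":0},{"xyz":[-0.016,-0.16,0],"turn":0},{"xyz":[-0.02,-0.2,0],"turn":0}]'
python3 - <<'E'
from rig import robot
import cv2,pickle,numpy as np
c=robot.capture("wrist");s=robot.get_state();pickle.dump((c,s),open("w1.pkl","wb"));cv2.imwrite("pics/w1.png",c["image"])
R=np.array(c["R"]);print(c["fov_y"],-R.T@np.array(c["t"]).ravel(),R.round(2).tolist(),s["tcp_pos"],s["orientation"],s["contact_force"],s["clock"])
E
```

```text
clock: 0.52
tcp_pos: [363.8, -420.8, 231.0]
orientation: [-3.141, 0.0, -0.002]
contact_force: [1.7, -0.1, 0.1]
opening: 25.8
grip_force: 0.0
clock: 0.93
tcp_pos: [441.5, -259.7, 231.2]
orientation: [-3.142, 0.0, 0.003]
contact_force: [1.0, 0.1, 0.6]
opening: 0.2
grip_force: 0.0
clock: 1.35
tcp_pos: [519.1, -98.4, 231.2]
orientation: [3.142, 0.0, 0.003]
contact_force: [0.6, -0.2, 0.5]
opening: -0.4
grip_force: 0.0
clock: 1.77
tcp_pos: [497.3, 101.6, 231.2]
orientation: [3.142, 0.0, 0.003]
contact_force: [1.1, 0.5, -0.5]
opening: 0.2
grip_force: 0.0
clock: 2.18
tcp_pos: [476.7, 301.7, 231.2]
orientation: [3.141, 0.0, 0.003]
contact_force: [1.3, 0.5, 0.6]
opening: 0.1
grip_force: 0.0
61.31953868712312 [544.5370195  301.64090236 375.43809338] [[0.0, -1.0, 0.0], [-0.96, -0.0, 0.27], [-0.27, -0.0, -0.96]] [476.34314294 307.94359873 231.31146951] [-3.13872421e+00 -5.56360401e-04  4.42165419e-03] [-3.2887993   7.05826841 -0.3618467 ] 2.2333
```

View pics/w1.png

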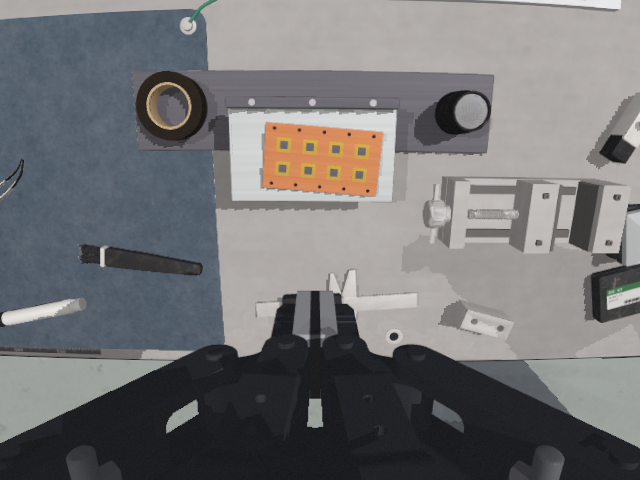

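The wrist view shows the ledge at (230–397, 110–202), the plate at about (263–383, 122–196), the tape roll at (170,105) and the loupe at (465,110). The fingers show at (315,315).

```bash
cat > m.py <<'E'
from h import *
def rect(w):
    (cx,cy),(a,b),ang=cv2.minAreaRect(np.float32(w))
    if a<b: ang-=90   # now angle of long axis
    ang=(ang)%180-90  # long axis relative to +y
    return (round(cx,1),round(cy,1)),(round(max(a,b),1),round(min(a,b),1)),round(np.radians(ang),4)
def white(c,roi):
    x0,y0,x1,y1=roi;h=cv2.cvtColor(c["image"],cv2.COLOR_BGR2HSV);m=np.zeros(h.shape[:2],np.uint8)
    g=cv2.inRange(h,(0,0,195),(180,60,255))|cv2.inRange(h,(3,90,90),(20,255,255))
    m[y0:y1,x0:x1]=g[y0:y1,x0:x1]; m=cv2.morphologyEx(m,cv2.MORPH_CLOSE,np.ones((9,9)));m=cv2.morphologyEx(m,cv2.MORPH_OPEN,np.ones((9,9)))
    return max(cv2.findContours(m,cv2.RETR_EXTERNAL,cv2.CHAIN_APPROX_NONE)[0],key=cv2.contourArea)
def corners(k): return cv2.approxPolyDP(k,0.03*cv2.arcLength(k,True),True).reshape(-1,2)
E
python3 - <<'E'
from m import *;import pickle
d=pickle.load(open("cap0.pkl","rb"));T,S=d["top"],d["side"];W,s=pickle.load(open("w1.pkl","rb"))
def o(c,near):
    return min(orange(c),key=lambda k:np.hypot(*(k.reshape(-1,2).mean(0)-near)))
kW,kT,kS=o(W,(320,160)),o(T,(278,277)),o(S,(300,207))
cen=lambda k:(lambda M:[M['m10']/M['m00'],M['m01']/M['m00']])(cv2.moments(k))
print("plate tri W-S",tri(W,[cen(kW)],S,[cen(kS)]),"T-S",tri(T,[cen(kT)],S,[cen(kS)]),"W-T",tri(W,[cen(kW)],T,[cen(kT)]))
for c,k in((W,kW),(T,kT),(S,kS)): print("plate",rect(plane(c,k.reshape(-1,2),56)))
print(plane(W,corners(kW),56).round(1).tolist())
k=white(W,(215,95,420,210));print(corners(k).tolist(),plane(W,corners(k),50).round(1).tolist(),rect(plane(W,k.reshape(-1,2),50)))
k=white(T,(235,250,315,305));print(corners(k).tolist(),plane(T,corners(k),50).round(1).tolist(),rect(plane(T,k.reshape(-1,2),50)))
g=cv2.cvtColor(W["image"],cv2.COLOR_BGR2GRAY)
print(g[90:120,245].tolist(),g[90:120,385].tolist())
E
```

```text
plate tri W-S [[522.60991295 295.86840241  51.75291312]] T-S [[522.78822621 296.95177853  50.9665135 ]] W-T [[522.52080013 296.1399682   56.36161757]]
plate ((522.1, 295.8), (90.2, 49.8), np.float64(-0.0792))
plate ((522.6, 296.3), (88.3, 48.5), np.float64(-0.0738))
plate ((523.2, 292.4), (95.3, 49.2), np.float64(-0.0732))
[[549.7, 338.2], [501.5, 342.6], [494.6, 253.0], [543.3, 250.2]]
[[229, 114], [233, 199], [391, 199], [395, 113]] [[556.7, 367.5], [490.1, 367.4], [490.4, 238.9], [557.8, 239.0]] ((523.7, 303.2), (129.7, 68.5), np.float64(-0.003))
[[246, 263], [245, 292], [305, 290], [306, 261]] [[552.4, 360.1], [495.1, 361.8], [496.5, 243.8], [553.5, 240.9]] ((524.5, 302.8), (122.8, 61.2), np.float64(-0.0213))
[108, 111, 112, 114, 113, 112, 102, 105, 109, 108, 109, 108, 107, 110, 109, 107, 104, 67, 101, 119, 146, 158, 209, 208, 209, 210, 209, 208, 210, 211] [115, 115, 117, 117, 114, 114, 113, 104, 105, 114, 113, 113, 112, 110, 110, 109, 108, 105, 75, 86, 121, 122, 151, 157, 216, 216, 217, 219, 218, 218]
```

```bash
python3 -m crank '[{"xyz":[-0.002,0.002,0.036],"turn":0},{"xyz":[-0.005,0.004,0.072],"turn":0},{"xyz":[-0.008,0.006,0.108],"turn":0},{"xyz":[-0.008,0.006,0.143],"turn":0},{"xyz":[-0.008,0.006,0.168],"turn":0}]'
python3 -m crank '[{"xyz":[0.001,0,0.004],"turn":0},{"xyz":[0.003,0,0.008],"turn":0},{"xyz":[0.006,0,0.010],"turn":0},{"xyz":[0.009,0,0.010],"turn":0},{"xyz":[0.012,0,0.010],"turn":0}]'
python3 -m crank '[{"xyz":[0.002,0,0],"turn":0},{"xyz":[0.004,0,0],"turn":0},{"xyz":[0.006,0,0],"turn":0},{"xyz":[0.008,0,0],"turn":0},{"xyz":[0.009,0,0],"turn":0}]'
python3 - <<'E'
from rig import robot
import cv2,pickle
from m import *
c=robot.capture("wrist");cv2.imwrite("pics/w2.png",c["image"])
for k in orange(c)[:1]: print(rect(plane(c,k.reshape(-1,2),56)),plane(c,corners(k),56).round(1).tolist())
s=robot.get_state();print(s["tcp_pos"],s["contact_force"])
E
```

```text
clock: 2.65
tcp_pos: [468.0, 293.0, 60.5]
orientation: [3.14, 0.002, 0.003]
contact_force: [0.2, 0.7, 0.6]
opening: -0.1
grip_force: 0.0
clock: 3.07
tcp_pos: [482.9, 294.3, 54.8]
orientation: [-3.14, -0.002, 0.003]
contact_force: [0.7, 0.0, -0.2]
opening: -0.2
grip_force: 0.0
clock: 3.48
tcp_pos: [490.2, 293.7, 53.6]
orientation: [3.141, 0.001, 0.003]
contact_force: [-6.7, 0.7, 9.2]
opening: -0.4
grip_force: 5.7
((524.7, 296.1), (90.6, 50.6), np.float64(-0.0645)) [[552.2, 339.5], [502.8, 342.5], [497.3, 252.7], [546.5, 249.6]]
[490.23524002 293.68692153  53.59900213] [-5.72201431 -0.36522375  9.14400483]
```

View pics/w2.png

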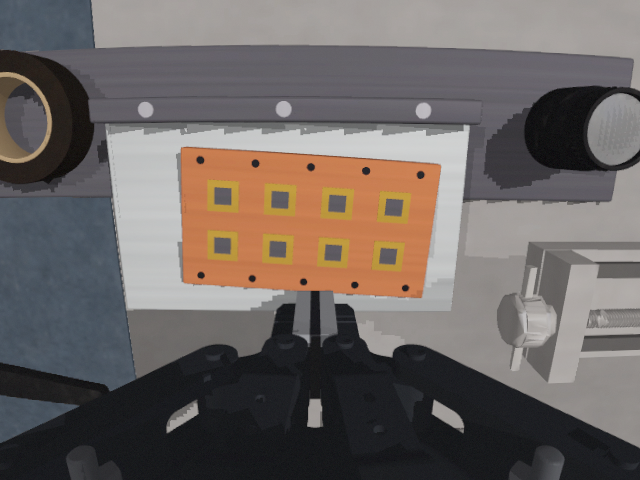

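The plate fills (181–440, 147–298) and the fingers touch its front centre at (315,295). The fence edge runs at row ~123. There is a vertical force of 9 N, so I'll lift slightly and then keep pushing.

```bash
python3 -m crank '[{"xyz":[0,0,-0.0015],"turn":0},{"xyz":[0.001,0,-0.0015],"turn":0},{"xyz":[0.002,0,-0.0015],"turn":0},{"xyz":[0.004,0,-0.0015],"turn":0},{"xyz":[0.006,0,-0.0015],"turn":0}]'
python3 -m crank '[{"xyz":[0.001,0,0],"turn":0},{"xyz":[0.002,0,0],"turn":0},{"xyz":[0.003,0,0],"turn":0},{"xyz":[0.004,0,0],"turn":0},{"xyz":[0.005,0,0],"turn":0}]'
python3 - <<'E'
from rig import robot
import cv2,pickle
from m import *
c=robot.capture("wrist");cv2.imwrite("pics/w3.png",c["image"])
for k in orange(c)[:1]: print(rect(plane(c,k.reshape(-1,2),56)),plane(c,corners(k),56).round(1).tolist(),corners(k).tolist())
s=robot.get_state();print(s["tcp_pos"],s["contact_force"])
g=cv2.cvtColor(c["image"],cv2.COLOR_BGR2GRAY)
for x in (150,250,350,450):
    col=g[90:180,x].astype(int);r=90+int(np.argmax(col>180));print(x,r,plane(c,[[x,r]],50),plane(c,[[x,r]],60))
E
```

```text
clock: 3.95
tcp_pos: [496.4, 293.8, 54.8]
orientation: [3.141, 0.001, 0.003]
contact_force: [-4.2, -0.6, 4.5]
opening: -0.1
grip_force: 3.0
clock: 4.37
tcp_pos: [501.3, 293.7, 54.7]
orientation: [3.141, 0.0, 0.003]
contact_force: [-7.3, -1.9, 6.0]
opening: 0.2
grip_force: 4.6
((534.8, 297.0), (90.6, 50.7), np.float64(-0.0285)) [[560.5, 341.2], [511.1, 342.4], [508.8, 252.5], [558.6, 251.9]] [[178, 156], [186, 288], [421, 294], [433, 162]]
[501.32003791 293.67596592  54.69643737] [-6.24870752  0.26863934  5.8944756 ]
150 138 [[566.71653029 353.04790838]] [[566.88604658 349.0616965 ]]
250 90 [[582.87512026 316.05549538]] [[581.96021697 314.55188235]]
350 90 [[582.90465625 281.09039488]] [[581.98777077 281.93332568]]
450 164 [[557.53985988 243.74237938]] [[558.32523195 247.09177389]]
```

```bash
python3 -m crank '[{"xyz":[0.0005,0,-0.0005],"turn":0},{"xyz":[0.001,0,-0.0005],"turn":0},{"xyz":[0.0015,0,-0.0005],"turn":0},{"xyz":[0.002,0,-0.0005],"turn":0},{"xyz":[0.002,0,-0.0005],"turn":0}]'
python3 -m crank '[{"xyz":[0.0005,0,0],"turn":0},{"xyz":[0.001,0,0],"turn":0},{"xyz":[0.001,0,0],"turn":0},{"xyz":[0.001,0,0],"turn":0},{"xyz":[0.001,0,0],"turn":0}]'
python3 - <<'E'
from rig import robot
import cv2,pickle
from m import *
c=robot.capture("wrist");cv2.imwrite("pics/w4.png",c["image"])
for k in orange(c)[:1]: print(rect(plane(c,k.reshape(-1,2),56)),plane(c,corners(k),56).round(1).tolist(),corners(k).tolist())
E
```

```text
clock: 4.83
tcp_pos: [502.5, 293.5, 55.0]
orientation: [3.141, 0.002, 0.003]
contact_force: [-9.0, -0.6, 5.1]
opening: 0.1
grip_force: 4.7
clock: 5.25
tcp_pos: [502.7, 293.4, 54.9]
orientation: [3.14, 0.003, 0.003]
contact_force: [-12.3, -0.6, 6.7]
opening: -0.5
grip_force: 7.1
((535.3, 297.0), (90.5, 50.2), np.float64(-0.005)) [[560.2, 342.1], [510.7, 341.8], [510.5, 252.2], [560.0, 251.9]] [[175, 161], [187, 292], [421, 293], [432, 162]]
```

View pics/w4.png

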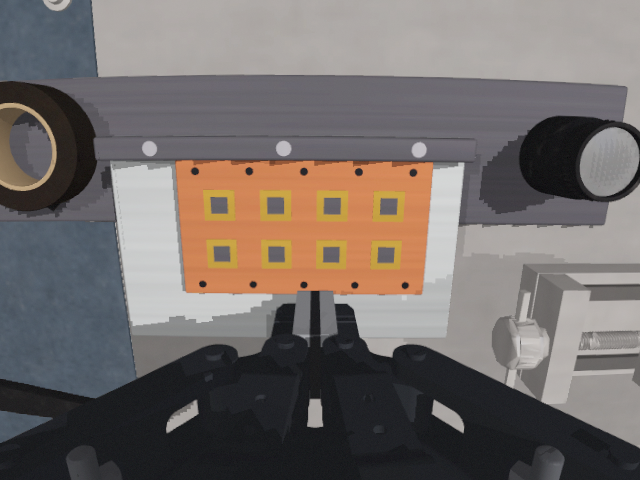

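The plate lies along the fence at rows 161–293, columns 175–432. Next I'll retreat and come round to its +y end, and measure the ledge ends from this image.

```bash
python3 - <<'E'
from m import *;from rig import robot
c=robot.capture("wrist")
g=cv2.cvtColor(c["image"],cv2.COLOR_BGR2GRAY).astype(int)
for r in (200,240,280,320):
    a=g[r]; L=100+int(np.argmax(np.diff(a[100:160]))); Rr=440+int(np.argmin(np.diff(a[440:475])))
    print(plane(c,[[L+.5,r],[Rr+.5,r]],50).round(1).tolist())
E
python3 -m crank '[{"xyz":[-0.006,0,0],"turn":0},{"xyz":[-0.013,0,-0.01],"turn":0},{"xyz":[-0.012,-0.01,-0.03],"turn":0},{"xyz":[0,-0.04,-0.03],"turn":0},{"xyz":[0.02,-0.072,-0.03],"turn":0}]'
python3 -m crank '[{"xyz":[0.011,0,0],"turn":0},{"xyz":[0.011,0,0.005],"turn":0},{"xyz":[0.011,0,0.018],"turn":0},{"xyz":[0.011,0,0.029],"turn":0},{"xyz":[0.011,0,0.029],"turn":0}]'
```

```text
[[545.4, 369.1], [545.5, 238.2]]
[[529.7, 369.9], [529.9, 238.2]]
[[513.1, 368.8], [513.5, 238.6]]
[[495.5, 369.1], [496.0, 238.5]]
clock: 5.77
tcp_pos: [524.0, 366.3, 87.5]
orientation: [-3.141, -0.001, 0.002]
contact_force: [1.5, 1.3, -1.1]
opening: 0.1
grip_force: 0.0
clock: 6.18
tcp_pos: [533.0, 364.2, 53.3]
orientation: [3.139, 0.004, 0.002]
contact_force: [-0.5, -0.9, -0.5]
opening: -0.0
grip_force: 0.0
```

```bash
python3 -m crank '[{"xyz":[0.001,0.003,0],"turn":0},{"xyz":[0.002,0.005,0],"turn":0},{"xyz":[0.002,0.007,0],"turn":0},{"xyz":[0.002,0.009,0],"turn":0},{"xyz":[0.002,0.011,0],"turn":0}]'
python3 -m crank '[{"xyz":[0,0.002,0],"turn":0},{"xyz":[0,0.004,0],"turn":0},{"xyz":[0,0.006,0],"turn":0},{"xyz":[0,0.008,0],"turn":0},{"xyz":[0,0.01,0],"turn":0}]'
python3 -m crank '[{"xyz":[0,0.002,0],"turn":0},{"xyz":[0,0.004,0],"turn":0},{"xyz":[0,0.006,0],"turn":0},{"xyz":[0,0.008,0],"turn":0},{"xyz":[0,0.01,0],"turn":0}]'
python3 - <<'E'
from rig import robot
import cv2
from m import *
c=robot.capture("wrist");cv2.imwrite("pics/w5.png",c["image"])
for k in orange(c)[:1]: print(rect(plane(c,k.reshape(-1,2),56)),plane(c,corners(k),56).round(1).tolist(),corners(k).tolist())
E
```

```text
clock: 6.6
tcp_pos: [537.5, 354.7, 56.7]
orientation: [-3.141, -0.0, 0.003]
contact_force: [-0.1, -0.3, 0.1]
opening: -0.2
grip_force: 0.0
clock: 7.02
tcp_pos: [537.4, 344.7, 56.3]
orientation: [-3.142, -0.0, 0.003]
contact_force: [-0.4, -0.7, -0.3]
opening: -0.5
grip_force: 0.0
clock: 7.43
tcp_pos: [537.4, 334.8, 56.3]
orientation: [-3.142, -0.0, 0.003]
contact_force: [-0.5, 0.7, -0.8]
opening: 0.3
grip_force: 0.0
((534.8, 296.6), (90.7, 49.2), np.float64(-0.011)) [[559.2, 341.7], [541.7, 341.9], [547.2, 324.2], [518.9, 311.4], [510.1, 251.6], [558.8, 251.3]] [[295, 257], [295, 300], [341, 287], [371, 352], [512, 369], [531, 258]]
```

View pics/w5.png

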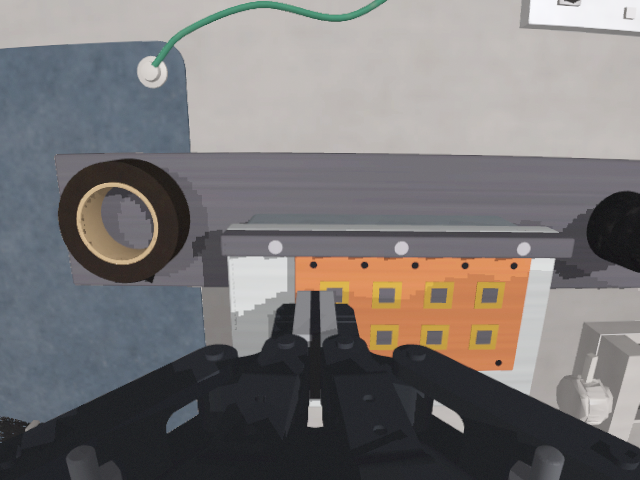

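The fingertips slid just over the plate, which still spans columns 295–531. The measured z of 56.3 is too high. I'll back off, go 2.5 mm lower and push again.

```bash
python3 -m crank '[{"xyz":[0,-0.002,-0.004],"turn":0},{"xyz":[-0.002,-0.012,-0.004],"turn":0},{"xyz":[-0.002,-0.025,-0.004],"turn":0},{"xyz":[-0.002,-0.029,0],"turn":0},{"xyz":[-0.002,-0.029,0.0027],"turn":0}]'
python3 -m crank '[{"xyz":[0,0,0],"turn":0},{"xyz":[0,0.002,0],"turn":0},{"xyz":[0,0.006,0],"turn":0},{"xyz":[0,0.009,0],"turn":0},{"xyz":[0,0.012,0],"turn":0}]'
python3 -m crank '[{"xyz":[0,0.002,0],"turn":0},{"xyz":[0,0.004,0],"turn":0},{"xyz":[0,0.006,0],"turn":0},{"xyz":[0,0.008,0],"turn":0},{"xyz":[0,0.01,0],"turn":0}]'
```

```text
clock: 7.9
tcp_pos: [535.2, 365.9, 53.3]
orientation: [-3.141, -0.001, 0.004]
contact_force: [-0.3, -0.5, -0.0]
opening: -0.3
grip_force: 0.0
clock: 8.32
tcp_pos: [535.4, 351.2, 53.7]
orientation: [3.142, 0.0, 0.002]
contact_force: [-0.6, -0.3, 0.1]
opening: -0.4
grip_force: 0.0
clock: 8.73
tcp_pos: [535.5, 341.9, 53.7]
orientation: [-3.141, -0.0, 0.003]
contact_force: [-1.1, 2.6, 0.5]
opening: -0.4
grip_force: 1.1
```

```bash
python3 -m crank '[{"xyz":[0,0.002,0],"turn":0},{"xyz":[0,0.004,0],"turn":0},{"xyz":[0,0.006,0],"turn":0},{"xyz":[0,0.008,0],"turn":0},{"xyz":[0,0.01,0],"turn":0}]'
python3 -m crank '[{"xyz":[0,0.002,0],"turn":0},{"xyz":[0,0.004,0],"turn":0},{"xyz":[0,0.006,0],"turn":0},{"xyz":[0,0.008,0],"turn":0},{"xyz":[0,0.01,0],"turn":0}]'
python3 - <<'E'
from rig import robot
import cv2
from m import *
c=robot.capture("wrist");cv2.imwrite("pics/w6.png",c["image"])
for k in orange(c)[:1]: print(rect(plane(c,k.reshape(-1,2),56)),plane(c,corners(k),56).round(1).tolist(),corners(k).tolist())
E
```

```text
clock: 9.15
tcp_pos: [535.4, 331.8, 53.7]
orientation: [-3.141, -0.0, 0.003]
contact_force: [-2.1, 3.0, 0.9]
opening: 0.2
grip_force: 1.6
clock: 9.57
tcp_pos: [535.4, 321.7, 53.6]
orientation: [3.142, 0.0, 0.003]
contact_force: [-1.7, 3.0, 2.3]
opening: -0.1
grip_force: 1.6
((535.6, 269.3), (91.1, 51.7), np.float64(-0.0048)) [[559.7, 223.8], [559.3, 314.2], [540.6, 313.9], [517.7, 296.8], [509.9, 224.6]] [[572, 253], [334, 254], [334, 301], [376, 354], [548, 368]]
```

View pics/w6.png

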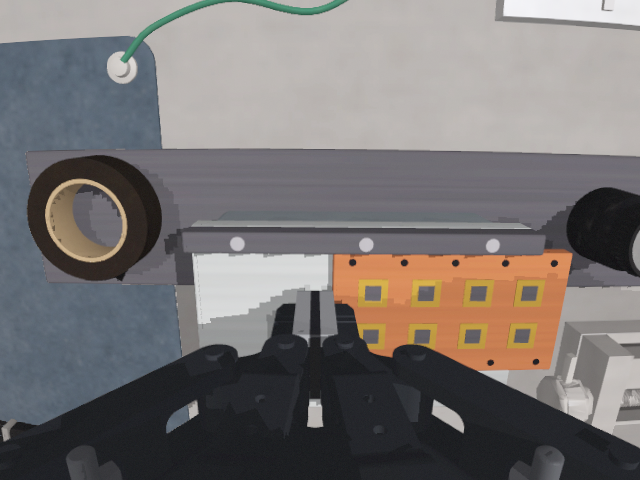

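The plate's +y end is at column 334 and its −y end at column 572, so it still needs about 10.4 mm.

```bash
python3 -m crank '[{"xyz":[0,0.002,0],"turn":0},{"xyz":[0,0.004,0],"turn":0},{"xyz":[0,0.006,0],"turn":0},{"xyz":[0,0.0085,0],"turn":0},{"xyz":[0,0.0103,0],"turn":0}]'
python3 -m crank '[{"xyz":[0,0,0],"turn":0},{"xyz":[0,-0.006,0],"turn":0},{"xyz":[0,-0.014,-0.01],"turn":0},{"xyz":[-0.02,-0.014,-0.045],"turn":0},{"xyz":[-0.052,0.01,-0.08],"turn":0}]'
python3 -m crank '[{"xyz":[-0.01,0.03,0],"turn":0},{"xyz":[-0.016,0.05,0],"turn":0},{"xyz":[-0.016,0.052,0],"turn":0},{"xyz":[-0.016,0.052,0],"turn":0},{"xyz":[-0.016,0.052,0],"turn":0}]'
cat > chk.py <<'E'
from rig import robot
import sys
from m import *
c=robot.capture("wrist");cv2.imwrite(f"pics/{sys.argv[1]}.png",c["image"])
k=orange(c)[0]; print("plate",rect(plane(c,k.reshape(-1,2),56)),plane(c,corners(k),56).round(1).tolist(),corners(k).tolist())
k=white(c,(0,0,640,300)); print("ledge",rect(plane(c,k.reshape(-1,2),50)),plane(c,corners(k),50).round(1).tolist(),corners(k).tolist())
E
python3 chk.py w7
```

```text
clock: 10.03
tcp_pos: [535.4, 311.3, 53.6]
orientation: [3.142, 0.0, 0.003]
contact_force: [-0.9, 2.4, 1.8]
opening: 0.1
grip_force: 1.4
clock: 10.45
tcp_pos: [491.5, 309.6, 127.2]
orientation: [-3.14, -0.001, 0.004]
contact_force: [-0.5, -0.7, 1.1]
opening: -0.1
grip_force: 0.0
clock: 10.87
tcp_pos: [475.3, 255.5, 126.7]
orientation: [-3.141, -0.001, 0.003]
contact_force: [0.4, 0.1, 0.9]
opening: -0.3
grip_force: 0.0
plate ((535.5, 258.7), (90.7, 50.2), np.float64(-0.0039)) [[560.3, 303.7], [511.2, 304.1], [510.8, 214.2], [560.4, 214.4]] [[219, 96], [223, 192], [391, 193], [395, 96]]
ledge ((535.4, 274.0), (123.6, 51.6), np.float64(-0.0048)) [[533.2, 335.4], [526.6, 305.7], [509.7, 304.4], [509.3, 213.6], [560.4, 212.7], [561.2, 304.5], [536.6, 305.2]] [[166, 150], [221, 162], [225, 193], [390, 194], [396, 97], [220, 95], [221, 143]]
```

View pics/w7.png

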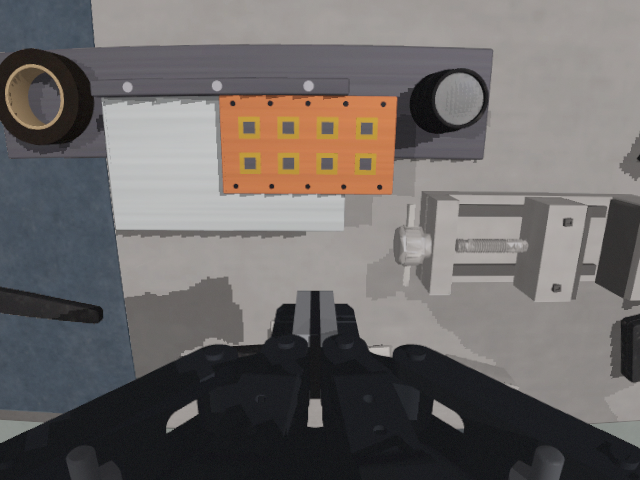

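The plate lies along the fence at columns 219–395, and the ledge end is at about column 344. The overhang is about 24.5 mm. One last gentle squaring press at the front centre, then retreat and check.

```bash
python3 -m crank '[{"xyz":[0,-0.003,0.03],"turn":0},{"xyz":[0,-0.003,0.06],"turn":0},{"xyz":[0.005,-0.003,0.072],"turn":0},{"xyz":[0.01,-0.003,0.0725],"turn":0},{"xyz":[0.018,-0.003,0.0725],"turn":0}]'
python3 -m crank '[{"xyz":[0.003,0,0],"turn":0},{"xyz":[0.0055,0,0],"turn":0},{"xyz":[0.0075,0,0],"turn":0},{"xyz":[0.009,0,0],"turn":0},{"xyz":[0.010,0,0],"turn":0}]'
```

```text
clock: 11.33
tcp_pos: [492.7, 258.0, 53.3]
orientation: [3.141, 0.002, 0.003]
contact_force: [-0.1, 0.1, -0.2]
opening: 0.1
grip_force: 0.0
clock: 11.75
tcp_pos: [501.8, 257.8, 54.2]
orientation: [-3.142, 0.001, 0.002]
contact_force: [-11.9, 4.1, 10.8]
opening: 0.0
grip_force: 7.5
```

```bash
python3 -m crank '[{"xyz":[-0.002,0,0],"turn":0},{"xyz":[-0.008,0,0],"turn":0},{"xyz":[-0.02,0,-0.01],"turn":0},{"xyz":[-0.028,0,-0.04],"turn":0},{"xyz":[-0.03,0,-0.075],"turn":0}]'
python3 -m crank '[{"xyz":[0,0,-0.02],"turn":0},{"xyz":[0,0,-0.03],"turn":0},{"xyz":[0,0,-0.03],"turn":0},{"xyz":[0,0,-0.03],"turn":0},{"xyz":[0,0,-0.03],"turn":0}]'
python3 chk.py w8; python3 - <<'E'
from m import *;from rig import robot
c=robot.capture("wrist");img=c["image"]
k=orange(c)[0].reshape(-1,2);w=plane(c,k,56)
b=w[(w[:,0]>555)&(w[:,1]>220)&(w[:,1]<298)];print("back edge slope",np.polyfit(b[:,1],b[:,0],1)); f=w[(w[:,0]<516)&(w[:,1]>220)&(w[:,1]<298)];print("front",np.polyfit(f[:,1],f[:,0],1))
e=proj(c,[[500,y,50] for y in(230,238.6,245)]).round(0);print(e.tolist())
g=cv2.cvtColor(img,cv2.COLOR_BGR2GRAY).astype(int)
r=int(e[1,1]);x0=int(e[1,0]);
for rr in (r-4,r,r+4):
    d=np.diff(g[rr,x0-15:x0+15]);j=x0-15+int(np.argmin(d))+.5;print(rr,d.min(),plane(c,[[j,rr]],50))
# fence line (fence top front edge): strongest dark->bright transition left of plate
for y in (320,340,355):
    p=proj(c,[[562,y,50]])[0];x=int(p[0]);yy=int(p[1]);d=np.diff(g[yy-12:yy+12,x]);j=yy-12+int(np.argmax(d))+.5;print("fence",plane(c,[[x,j]],60),plane(c,[[x,j]],50))
t=robot.capture("top");s=robot.get_state()["clock"];print(s);cv2.imwrite("pics/top9.png",cv2.resize(t["image"][230:380,60:365],None,fx=2.5,fy=2.5))
E
```

```text
clock: 12.17
tcp_pos: [469.3, 256.7, 127.8]
orientation: [3.139, 0.005, 0.003]
contact_force: [0.6, 1.6, 0.1]
opening: 0.0
grip_force: 0.0
clock: 12.58
tcp_pos: [471.9, 257.3, 157.5]
orientation: [3.141, 0.001, 0.003]
contact_force: [-0.4, -0.4, -0.0]
opening: 0.1
grip_force: 0.0
plate ((535.7, 258.7), (90.6, 50.3), np.float64(-0.0064)) [[560.6, 303.5], [510.8, 303.2], [511.0, 214.0], [560.2, 214.4]] [[234, 93], [238, 179], [385, 179], [388, 94]]
ledge ((533.4, 290.1), (155.8, 55.4), np.float64(0.0006)) [[536.8, 367.5], [514.7, 360.1], [509.7, 213.6], [560.2, 212.7], [555.5, 357.0], [545.2, 333.8]] [[134, 136], [149, 172], [384, 180], [389, 95], [148, 104], [187, 121]]
back edge slope [-8.43549696e-04  5.60567715e+02]
front [-1.07241794e-03  5.10976416e+02]
[[357.0, 195.0], [343.0, 195.0], [333.0, 195.0]]
191 -35 [[502.56228335 238.59555562]]
195 -26 [[500.04676795 238.54377256]]
199 -24 [[497.51897575 238.49147289]]
fence [[556.66724934 318.24195475]] [[557.36284737 320.76725976]]
fence [[556.37162022 337.40804986]] [[557.05497493 340.72710823]]
fence [[558.28530447 351.91933138]] [[559.04791337 355.83936654]]
12.7333
```

View pics/w8.png

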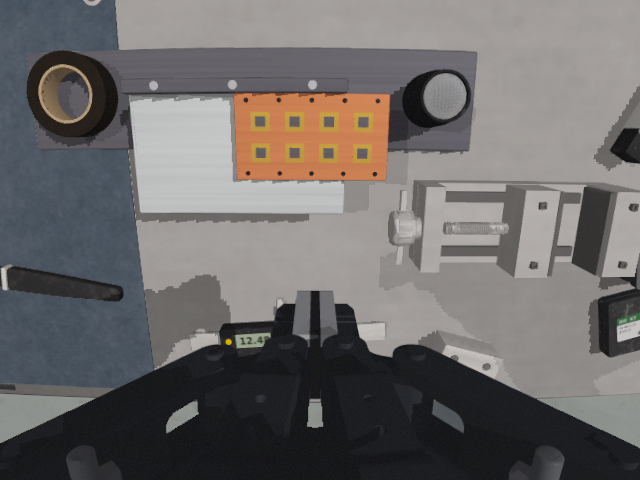

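The plate is flush along the fence (columns 234–388) with an overhang of about 24.5 mm. The loupe at (440,97) and the tape roll at (70,93) haven't moved, and the arm is clear of everything.

```bash
python3 -c "
from rig import robot
print(robot.finish_job())"
```

```text
the job is handed in; nothing more can be done
None
```

The large carrier plate now lies flat with its long side square against the fence, sticking out about 24.5 mm (by the wrist camera) at the loupe end; I only pushed it, the loupe, tape roll, caliper and brush were left alone, and the job was handed in at about 12.7 s.

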